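# Set the flow thumbwheel of an oxygen unit

### The arm

A 6-joint arm with a two-finger parallel gripper is mounted at the origin on the work surface. World frame = base frame: x ahead of the robot, y to its left, z up, the work surface at z = 0. Lengths are in m, angles in rad, forces in N, time in s.
With the tool pointing down it reaches from about 0.3 to 0.75 m from the base axis. Payload 8.5 kg.
Tool frame: the origin (TCP) lies at the very end of the fingers, on their centre line; the grasp point (between the pads) lies 19 mm behind it; z points along the fingers, y is the line along which they close (so a half turn about z gives the same grasp; the last joint's range is limited). The gripper opens to 88 mm and grips with 3 to 60 N. Pads are 18 mm wide; open, the fingers measure 123 mm over their backs; the gripper's body (75 mm by 187 mm) begins 45 mm behind the grasp point.
Start: joints at [1.018, 0.381, 1.297, -0, 1.464, -0.215], TCP at [0.182, 0.519, 0.239] pointing down, gripper open.
Joint ranges: [-3.11, 3.11], [-0.89, 2.33], [0.22, 2.48], [-1.42, 4.56], [0.17, 2.85], [-2.88, 2.88]. Speed limits (rad/s): [2.39, 2.39, 3.14, 3.14, 3.14, 3.14].

### API

Orientations are given as a unit quaternion [x, y, z, w].
In Python, from rig import readout, optics, arm gives the robot as it stands. The module is installed in compiled form; this text tells all that it offers.
- The arm moves only by the tool carry_out, never from a script. Its argument "increments" is a list of rows, each an object with "grip": the gripper command: -1 is shut, 1 is fully open, values between are in proportion; "offset": the shift along the world's x, y, z in mm, a list of three; "spin": the turn about the world's z in units of 5 degrees (1.0 is 5 degrees). In form: [{"grip": grip, "offset": [x, y, z], "spin": spin}, ...]. A call has 1 to 20 rows; each row shifts and turns the commanded pose from where the row before left it; what a row does not reach is not made up. A row lasts 1/10 s, in which the tool goes at most 50 mm and 8.59 degrees, less where a joint would pass 70% of its speed; a pose out of reach is approached as far as the arm can. A call is refused whole if a number of a shift passes 50 or a number of a turn 1, either way. A call with a gripper value outside its range is refused whole. The fingers move at their own pace and stop on an object; "grip_force" is the grip in N (left out, the last holds). Time passes only in rows, so rows that do not move let the fingers close. It gives the time, the measured TCP pose, the force, the opening and the grip force at its end, in the units of the state.
- readout.read_state(): the state, without advancing time (a new reading comes with each control period).
- optics.get_image(name): name is "scene" or "top" or "wrist"; returns a dict with "color" (384x512x3 uint8, red, green, blue), "depth" (384x512 float32, m along the optical axis (not along the pixel's ray), 0 where there is no reading), "fx", "fy", "cx", "cy" (pixels), "R" (3x3) and "t" (3): a world point X has camera coordinates R X + t; the wrist camera has in their place "mount" (4x4, takes a point from camera to tool coordinates, whose origin is the TCP and whose axes are the flange's). Camera axes: x right, y down, z forward; pixel columns grow to the right and rows downward; lengths in m; the calibration is good to about 2 mm. A picture is of the moment at which its call begins: read the wrist's pose just before it.
- arm.finish_job(): hands the job in; it is judged then, once.
The state is a dict: "time": time; "joint_pos": joint angles; "qvel": joint speeds; "joint_efforts": joint torques, N m; "tcp_pos": TCP position; "orientation": TCP orientation; "ft_force": force on the tool from outside, world axes, zero at the start; "wrist_torque": the same for the moment, N m; "width": finger opening in m; "finger_force": force on a finger pad.
Only numpy, scipy, OpenCV 4.12 (cv2) and the standard library are available. Lean on these libraries where they do the work, as an engineer would, in place of code of your own. Each camera call takes 0.05 s, during which the arm holds its last target. There are 200 camera calls.

### The job

On the oxygen unit's top panel, slide the clear guard fully aside to uncover the thumbwheel, then roll the wheel until the black pointer under the window stands midway between the two prongs of the forked clip (not at the solid clip). Then slide the guard fully back over the wheel, and leave the loose things on the bench where they are.

Things in the scene. Friction and masses are not known exactly. Their poses are not given: they have to be found in the camera images.
- unit: The opened oxygen unit, fixed to the bench: black tray (x -140 to 160, y -190 to 190 mm); on it a grey panel housing (x -130 to 60, y -185 to 185) with a flat top 110 mm above the bench, and behind it two white canisters (x 82 to 134, same height). Origin on the bench, z up; its x and y are the unit's axes named in the other entries. Yaw up to 20 degrees either way.
- wheel_crown (a point): Highest point of the thumbwheel, 123 mm above the bench; it does not turn with the wheel. The ribbed black wheel is 90 mm across, 18 mm thick, its level axle along the unit's x; its rim stands 13 mm out of a slot 24 mm (x) by 72 mm (y) in the panel top. Roll it by pressing from above (3 to 6 N) and dragging along y, in strokes. The shut guard covers it.
- wheel (a joint): Angle of the thumbwheel, rad, stops at -2.4 and 2.4. Grows when the crown is rolled towards the unit's +y. Moves the pointer 30 mm per rad (0 = pointer at mid-scale), so 45 mm of rim travel moves the pointer 30 mm, in the same direction. Drag about 0.7 N at the rim; it stays where it is left.
- pointer_mark (a point): Centre line of the top of the black pointer bar under the flat clear window (70 mm in x, 170 mm in y, flush with the panel top, centre at (5, 0) mm in the unit's frame). The bar is 12 mm wide along y and 44 mm long along x and slides along y over a white scale; it cannot be touched, only the wheel moves it.
- fork_clip: The forked brass clip under the window, fixed, lying just above the pointer's path: a 42 mm wide bridge with two prongs, each 8 mm wide and pointing to the unit's -x, with a 26 mm gap between them. Origin midway between the prongs, on its underside; axes parallel to the unit's. 36 to 54 mm from mid-scale along y, on either side.
- solid_clip: The solid brass clip under the window, a plain 46 x 42 mm plate without a gap, fixed, on the other side of mid-scale from the forked clip; not the one to set to. Origin on its underside, midway along y.
- guard_fin (a point): Middle of the top edge of the grey upright fin on the clear guard. The fin is 14 mm thick along y, 44 mm long along x and 30 mm high; it stands on the middle of the guard's roof, so this point is 52 mm and the roof 22 mm above the panel top. The guard is a tunnel 46 mm wide in x and 90 mm long in y, open at its two y ends, over the wheel when shut.
- guard (a joint): Position of the sliding guard, m: 0 = shut, centred over the wheel; grows as it slides towards the unit's +y, stop at 0.11 (fully aside). Drag about 2 N; it stays where it is left.
- screwdriver: Loose screwdriver lying on the bench beside the unit, to leave alone. Origin on its underside.
- tape: Loose roll of black tape, 80 mm across, 22 mm high, lying flat beside the unit, to leave alone. Origin at the centre of its underside.
- parts_tray: Loose blue open parts tray, 130 x 100 x 50 mm, beside the unit, to leave alone. Origin at the centre of its underside.

How it is judged:
On the way, in this order (a step that is already met when the one before it is completed fails the run):
1. the guard is slid aside, off the wheel (value of joint guard above 0.09 m), for 0.2 s.
2. with the guard aside, the pointer is rolled to stand between the prongs of the forked clip (value of joint guard above 0.08 m and y of pointer_mark in the frame of fork_clip between -0.007 and 0.007 m), for 0.4 s.
At the end, for the whole second after the job is handed in: The pointer stands wholly between the forked clip's prongs (its centre within 7 mm of the middle of the gap), the guard is shut over the wheel to within 8 mm, and both are at rest (y of pointer_mark in the frame of fork_clip between -0.007 and 0.007 m and value of joint guard below 0.008 m and velocity of joint wheel between -0.05 and 0.05 rad/s and velocity of joint guard between -0.01 and 0.01 m/s); the robot touches nothing.
It fails at once if a loose thing on the bench is moved by more than 20 mm (distance of any of screwdriver, tape, parts_tray from where it was at the start of the episode above 0.02 m).
It also fails if it takes over 64 s, if anything falls off the work surface, if the arm or the gripper's body presses on something with over 40 N, if the wrist force passes 120 N, or if a joint passes its speed limit or range.

## Working session

There is one attempt and no reset: what is moved stays moved. The work goes in short steps, Python scripts to look and compute and a tool call to move; the robot and the scene stay as the last step left them, time stands still between calls to the robot, and variables do not carry over. Pictures are saved under pics/ and viewed, at most 10 in all, crops included, and the job is handed in when it is done.

Besides the shell and the picture viewer there is one more tool, called as a command line: name --argument value ..., lists and objects as JSON in quotes. carry_out: Moves the arm, as the interface text tells. Its arguments: {"type":"object","properties":{"increments":{"type":"array","items":{"type":"object","properties":{"grip":{"type":"number"},"offset":{"type":"array","items":{"type":"number"}},"spin":{"type":"number"}}}},"grip_force":{"type":"number"}},"required":["increments"]}

```bash
mkdir -p pics
cat > h.py <<'E'
import numpy as np, cv2
from rig import readout, optics, arm
def ray(im,u,v,z):
    R=np.array(im["R"]);t=np.array(im["t"])
    d=R.T@np.array([(u-im["cx"])/im["fx"],(v-im["cy"])/im["fy"],1]);c=-R.T@t
    return c+d*(z-c[2])/d[2]
def cloud(im):
    d=im["depth"];v,u=np.mgrid[:d.shape[0],:d.shape[1]]
    P=np.stack([(u-im["cx"])/im["fx"]*d,(v-im["cy"])/im["fy"]*d,d],-1)
    return (P-np.array(im["t"]))@np.array(im["R"])
def save(im,n): cv2.imwrite("pics/"+n,im["color"][...,::-1])
E
python3 - <<'E'
from h import *
a=optics.get_image("top");b=optics.get_image("scene")
import pickle;pickle.dump((a,b),open("i.pkl","wb"))
c=np.hstack([a["color"],b["color"]])[...,::-1]
cv2.imwrite("pics/a.png",cv2.resize(a["color"][...,::-1],(800,600)));cv2.imwrite("pics/b.png",cv2.resize(b["color"][...,::-1],(800,600)))
s=readout.read_state();print(s["time"],s["tcp_pos"],s["orientation"],s["width"])
P=cloud(a)
m=(abs(P[...,2]-.11)<.004)&(a["depth"]>0)
print(m.sum(),cv2.minAreaRect(P[m][:,:2].astype(np.float32)*1000))
E
```

```text
0.1 [0.18212988 0.51870914 0.23821771] [ 1.68076774e-01  9.85773711e-01 -5.78620841e-04 -2.32830137e-04] 0.08792750016089873
8015 ((389.41766357421875, -79.42312622070312), (615.0885009765625, 370.9195861816406), 6.823081970214844)
```

View pics/a.png

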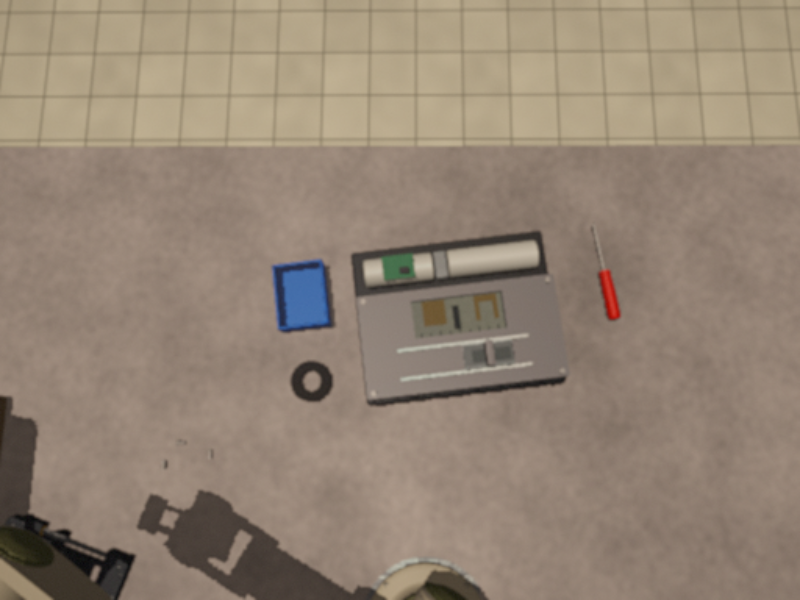

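View pics/b.png

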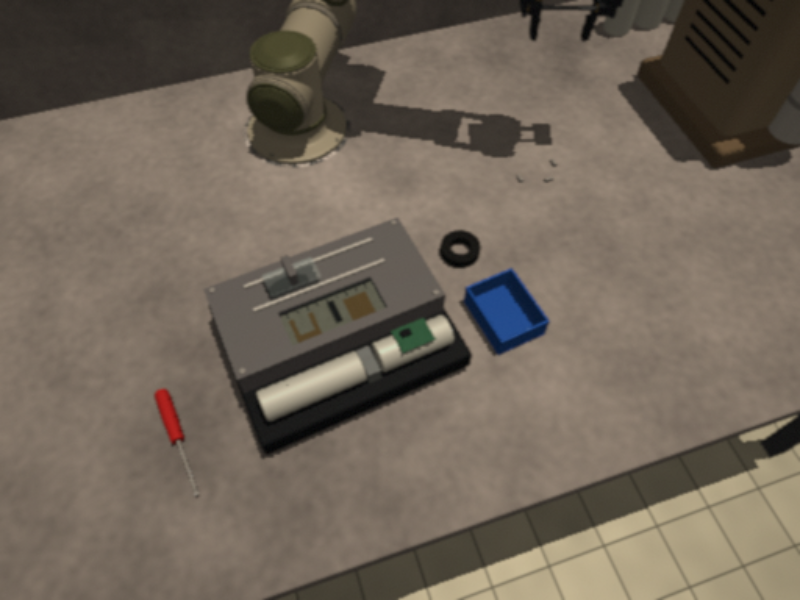

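The top view shows the unit yawed slightly: fin at (489,352), pointer at (457,317), forked clip at (487,305) on the right (−y side) and solid clip at (433,312). The scene view agrees.

Run:
```python
from h import *
import pickle;a,b=pickle.load(open("i.pkl","rb"))
for n,im in(("top",a),("scene",b)):
    P=cloud(im)
    box=(P[...,0]>.2)&(P[...,0]<.7)&(P[...,1]>-.4)&(P[...,1]<.2)&(im["depth"]>0)
    m=box&(abs(P[...,2]-.11)<.006)
    m=cv2.morphologyEx(m.astype(np.uint8),cv2.MORPH_OPEN,np.ones((3,3)))
    k,l,st,_=cv2.connectedComponentsWithStats(m);i=1+st[1:,4].argmax()
    print(n,cv2.minAreaRect(P[l==i][:,:2].astype(np.float32)*1000))
    f=box&(P[...,2]>.15);print("fin",f.sum(),P[f].mean(0) if f.any() else 0,P[f][:,2].max() if f.any() else 0)
s=640/1000
for n,u,v,z in(("fin",489,343,.162),("fin2",489,352,.155),("ptr",457,317,.105),("fork",487,305,.108)): print(n,ray(a,u*.64,v*.64,z))
# corner screws of panel -> yaw
Q=[ray(a,u*.64,v*.64,.11) for u,v in((363,301),(547,279),(373,394),(562,372))]
print(Q,[np.degrees(np.arctan2((p-q)[1],(p-q)[0]))-90 for p,q in((Q[0],Q[1]),(Q[2],Q[3]))])
```

```text
top ((530.5245971679688, -62.928985595703125), (190.44093322753906, 371.1025695800781), 7.04149866104126)
fin 91 [ 0.49551311 -0.10761324  0.16204366] 0.16689301933011721
scene ((530.107666015625, -63.98846435546875), (194.3165283203125, 371.1372375488281), 7.30116081237793)
fin 91 [ 0.49884314 -0.11048471  0.16037726] 0.16572722628298295
fin [ 0.50932255 -0.108561    0.162     ]
fin2 [ 0.49423102 -0.10909804  0.155     ]
ptr [ 0.56350464 -0.0575507   0.105     ]
fork [ 0.58563971 -0.1131247   0.108     ]
[array([0.5924677 , 0.11693915, 0.11      ]), array([ 0.6345406 , -0.22531701,  0.11      ]), array([0.42173883, 0.09631549, 0.11      ]), array([ 0.46251186, -0.24586122,  0.11      ])] [np.float64(7.008100698676415), np.float64(6.7952011268740335)]
```

carry_out --increments '[{"grip":1,"offset":[18.5,-37,0],"spin":0.31},{"grip":1,"offset":[18.5,-37,0],"spin":0.31},{"grip":1,"offset":[18.5,-37,0],"spin":0.31},{"grip":1,"offset":[18.5,-37,0],"spin":0.31},{"grip":1,"offset":[18.5,-37,0],"spin":0.31},{"grip":1,"offset":[18.5,-37,0],"spin":0.31},{"grip":1,"offset":[18.5,-37,0],"spin":0.31},{"grip":1,"offset":[18.5,-37,0],"spin":0.31},{"grip":1,"offset":[18.5,-37,0],"spin":0.31},{"grip":1,"offset":[18.5,-37,0],"spin":0.31},{"grip":1,"offset":[18.5,-37,0],"spin":0.31},{"grip":1,"offset":[18.5,-37,0],"spin":0.31},{"grip":1,"offset":[18.5,-37,0],"spin":0.31},{"grip":1,"offset":[18.5,-37,0],"spin":0.31},{"grip":1,"offset":[18.5,-37,0],"spin":0.31},{"grip":1,"offset":[18.5,-37,0],"spin":0.31},{"grip":1,"offset":[18.5,-37,0],"spin":0.31},{"grip":1,"offset":[0,0,0],"spin":0},{"grip":1,"offset":[0,0,0],"spin":0}]' --grip_force 10

```text
time: 2.0
tcp_pos: [0.4965, -0.1104, 0.2381]
orientation: [-0.06, 0.998, 0.0, -0.001]
ft_force: [-0.0, -0.0, -0.7]
width: 0.0881
finger_force: 0.0
```

```bash
cat >> h.py <<'E'
from scipy.spatial.transform import Rotation as Ro
def wrist():
    s=readout.read_state();im=optics.get_image("wrist")
    T=np.eye(4);T[:3,:3]=Ro.from_quat(s["orientation"]).as_matrix();T[:3,3]=s["tcp_pos"]
    W=np.linalg.inv(T@np.array(im["mount"]));im["R"]=W[:3,:3];im["t"]=W[:3,3]
    return im,s
E
python3 - <<'E'
from h import *
im,s=wrist();import pickle;pickle.dump(im,open("w1.pkl","wb"))
save(im,"w1.png")
q=Ro.from_quat(s["orientation"]).as_matrix();print(s["time"],s["tcp_pos"],q[:,1],np.degrees(np.arctan2(q[1,1],q[0,1])))
P=cloud(im);f=(im["depth"]>0)&(P[...,2]>.145)&(P[...,2]<.175)&(abs(P[...,0]-.5)<.06)&(abs(P[...,1]+.11)<.06)
print(f.sum())
if f.any(): print(P[f].mean(0),cv2.minAreaRect(P[f][:,:2].astype(np.float32)*1000))
E
```

```text
2.0 [ 0.49654872 -0.1103648   0.23810903] [-0.1203091   0.99273595  0.00102683] 96.90994545306212
874
[ 0.49140594 -0.10956453  0.161158  ] ((493.4464416503906, -109.16072082519531), (43.287841796875, 13.65192985534668), 6.800326824188232)
```

View pics/w1.png

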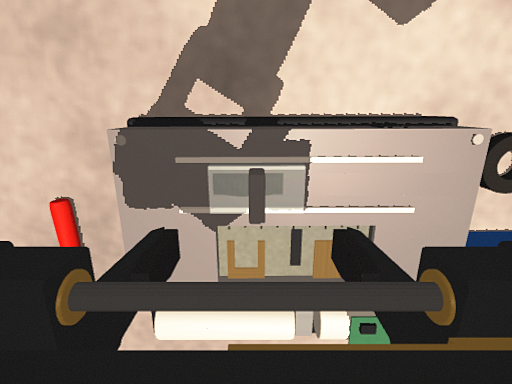

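The wrist view shows fin at (257,195), fork prongs at columns ~231 and ~260 and pointer at (296,247). Now grasp the fin.

carry_out --increments '[{"grip":1,"offset":[-2,1,-30],"spin":0},{"grip":1,"offset":[0,0,-30],"spin":0},{"grip":1,"offset":[0,0,-20],"spin":0},{"grip":1,"offset":[0,0,-15],"spin":0},{"grip":1,"offset":[0,0,0],"spin":0},{"grip":-1,"offset":[0,0,0],"spin":0},{"grip":-1,"offset":[0,0,0],"spin":0},{"grip":-1,"offset":[0,0,0],"spin":0},{"grip":-1,"offset":[0,0,0],"spin":0},{"grip":-1,"offset":[0,0,0],"spin":0},{"grip":-1,"offset":[0,0,0],"spin":0},{"grip":-1,"offset":[0,0,0],"spin":0}]' --grip_force 10

```text
time: 3.25
tcp_pos: [0.4948, -0.1091, 0.1438]
orientation: [-0.061, 0.998, 0.0, 0.0]
ft_force: [-0.7, -0.8, -0.3]
width: 0.0343
finger_force: 0.0
```

carry_out --increments '[{"grip":-1,"offset":[0,0,0],"spin":0},{"grip":-1,"offset":[0,0,0],"spin":0},{"grip":-1,"offset":[0,0,0],"spin":0},{"grip":-1,"offset":[0,0,0],"spin":0},{"grip":-1,"offset":[0,0,0],"spin":0}]'

```text
time: 3.75
tcp_pos: [0.4948, -0.1091, 0.1438]
orientation: [-0.061, 0.998, -0.0, 0.0]
ft_force: [-0.2, -0.5, 0.3]
width: 0.0142
finger_force: 10.0
```

carry_out --increments '[{"grip":-1,"offset":[-1.2,9.9,0],"spin":0},{"grip":-1,"offset":[-1.2,9.9,0],"spin":0},{"grip":-1,"offset":[-1.2,9.9,0],"spin":0},{"grip":-1,"offset":[-1.2,9.9,0],"spin":0},{"grip":-1,"offset":[-1.2,9.9,0],"spin":0},{"grip":-1,"offset":[-1.2,9.9,0],"spin":0},{"grip":-1,"offset":[-1.2,9.9,0],"spin":0},{"grip":-1,"offset":[-1.2,9.9,0],"spin":0},{"grip":-1,"offset":[-1.2,9.9,0],"spin":0},{"grip":-1,"offset":[-1.2,9.9,0],"spin":0},{"grip":-1,"offset":[-1.2,9.9,0],"spin":0},{"grip":-1,"offset":[0,0,0],"spin":0},{"grip":-1,"offset":[0,0,0],"spin":0},{"grip":-1,"offset":[0,0,0],"spin":0}]'

```text
time: 5.15
tcp_pos: [0.4817, -0.0026, 0.1437]
orientation: [-0.061, 0.998, -0.003, -0.0]
ft_force: [-2.1, -20.4, -2.6]
width: 0.0263
finger_force: 10.0
```

carry_out --increments '[{"grip":-1,"offset":[0.6,-5,0],"spin":0},{"grip":1,"offset":[0,0,0],"spin":0},{"grip":1,"offset":[0,0,0],"spin":0},{"grip":1,"offset":[0,0,0],"spin":0},{"grip":1,"offset":[0,0,0],"spin":0},{"grip":1,"offset":[0,0,20],"spin":0},{"grip":1,"offset":[0,-20,40],"spin":0},{"grip":1,"offset":[0,-40,20],"spin":0},{"grip":1,"offset":[0,-40,14],"spin":0},{"grip":1,"offset":[0,0,0],"spin":0},{"grip":1,"offset":[0,0,0],"spin":0}]'

```text
time: 6.25
tcp_pos: [0.4821, -0.1053, 0.2376]
orientation: [-0.06, 0.998, 0.0, 0.0]
ft_force: [-0.2, 0.4, 0.3]
width: 0.088
finger_force: 0.0
```

Run:
```python
from h import *
im,s=wrist();import pickle;pickle.dump(im,open("w2.pkl","wb"))
save(im,"w2.png")
print(s["time"],s["tcp_pos"],s["width"])
P=cloud(im);f=(im["depth"]>0)&(P[...,2]>.15)&(P[...,2]<.175)&(abs(P[...,0]-.485)<.05)&(abs(P[...,1]-0)<.05)
if f.any():
    c=cv2.minAreaRect(P[f][:,:2].astype(np.float32)*1000);print(f.sum(),c,(np.array(c[0])-[493.4,-109.2])@[-.12,.993])
```

```text
6.25 [ 0.48205291 -0.10527789  0.23764358] 0.08804855400237734
959 ((481.2928466796875, -9.384010314941406), (44.046119689941406, 14.234817504882812), 7.83504581451416) 100.57013615570068
```

View pics/w2.png

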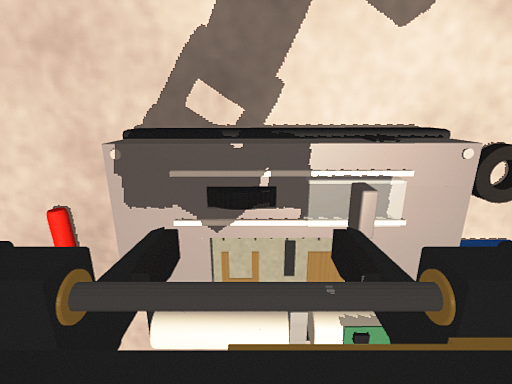

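The guard is aside, wheel exposed at (242,196); prongs ~(225/255, 262), pointer (290,258).

```bash
cat >> h.py <<'E'
def gauge(im,rows=(252,272)):
    # prong and pointer column spans, cast to the window floor
    c=im["color"].astype(int);d=im["depth"]
    y=np.array([-.12,.993])
    br=(c[...,0]-c[...,2]>50)&(c[...,0]>90); bk=c.max(-1)<75
    out={}
    for r in range(rows[0],rows[1],4):
        for n,m in(("br",br),("bk",bk)):
            x=np.where(m[r,205:330])[0]+205
            g=np.split(x,np.where(np.diff(x)>1)[0]+1)
            g=[(q[0],q[-1]) for q in g if len(q)>3]
            print(r,n,[(int(a),int(b),round(float(1000*ray(im,(a+b)/2,r,.105)[:2]@y),1),round(float(1000*ray(im,b+.5,r,.105)[:2]@y-1000*ray(im,a-.5,r,.105)[:2]@y),1)) for a,b in g])
E
python3 - <<'E'
from h import *
import pickle
im=pickle.load(open("w2.pkl","rb"));gauge(im)
P=cloud(im);print(P[262,290],P[262,225],P[262,270],P[196,230:255:8],P[188:207:4,242])
E
```

```text
252 br [(221, 228, -196.3, 8.9), (252, 258, -162.4, 7.8), (308, 329, -91.9, 24.4)]
252 bk [(285, 294, -124.1, 11.1)]
256 br [(221, 228, -196.4, 8.9), (251, 258, -163.0, 8.9), (308, 329, -91.6, 24.5)]
256 bk [(285, 293, -124.5, 10.0)]
260 br [(221, 228, -196.6, 9.0), (252, 258, -162.4, 7.8), (307, 329, -91.9, 25.8)]
260 bk [(285, 293, -124.4, 10.1)]
264 br [(221, 228, -196.7, 9.0), (252, 258, -162.4, 7.9), (307, 329, -91.5, 25.9)]
264 bk [(285, 293, -124.2, 10.1)]
268 br [(222, 229, -195.8, 9.0), (252, 258, -162.4, 7.9), (307, 329, -91.2, 26.0)]
268 bk [(284, 293, -124.6, 11.3)]
[ 0.5627244  -0.05675504  0.11022143] [ 0.57106921 -0.12780526  0.11053973] [ 0.56563303 -0.07856437  0.10973122] [[ 0.49129933 -0.1289473   0.1215798 ]
 [ 0.4898087  -0.12111448  0.12333912]
 [ 0.48891395 -0.11337628  0.12321418]
 [ 0.48898976 -0.10551988  0.11991424]] [[ 0.48620049 -0.11834418  0.10587295]
 [ 0.48594896 -0.11770573  0.12116158]
 [ 0.48944608 -0.11724914  0.12300488]
 [ 0.49363856 -0.1168133   0.12265228]
 [ 0.49774413 -0.1163699   0.12268814]]
```

carry_out --increments '[{"grip":-1,"offset":[10.5,2,-20],"spin":0},{"grip":-1,"offset":[0,0,-20],"spin":0},{"grip":-1,"offset":[0,0,-20],"spin":0},{"grip":-1,"offset":[0,0,0],"spin":0},{"grip":-1,"offset":[0,0,0],"spin":0},{"grip":-1,"offset":[0,0,0],"spin":0},{"grip":-1,"offset":[0,0,0],"spin":0},{"grip":-1,"offset":[0,0,0],"spin":0},{"grip":-1,"offset":[0,0,0],"spin":0},{"grip":-1,"offset":[0,0,0],"spin":0},{"grip":-1,"offset":[0,0,0],"spin":0},{"grip":-1,"offset":[0,0,0],"spin":0},{"grip":-1,"offset":[0,0,0],"spin":0},{"grip":-1,"offset":[0,0,-20],"spin":0},{"grip":-1,"offset":[0,0,-20],"spin":0},{"grip":-1,"offset":[0,0,-10],"spin":0},{"grip":-1,"offset":[0,0,0],"spin":0},{"grip":-1,"offset":[0,0,0],"spin":0}]'

```text
time: 8.1
tcp_pos: [0.493, -0.1033, 0.1283]
orientation: [-0.061, 0.998, -0.0, 0.0]
ft_force: [0.3, -0.1, -0.1]
width: 0.0008
finger_force: 0.0
```

carry_out --increments '[{"grip":-1,"offset":[0,0,-2],"spin":0},{"grip":-1,"offset":[0,0,-2],"spin":0},{"grip":-1,"offset":[0,0,0],"spin":0},{"grip":-1,"offset":[0,0,0],"spin":0}]'

```text
time: 8.5
tcp_pos: [0.4927, -0.1032, 0.1239]
orientation: [-0.061, 0.998, -0.0, 0.0]
ft_force: [-0.3, -0.8, 0.6]
width: 0.0005
finger_force: 0.0
```

carry_out --increments '[{"grip":-1,"offset":[0,0,-1],"spin":0},{"grip":-1,"offset":[0,0,0],"spin":0},{"grip":-1,"offset":[0,0,0],"spin":0}]'

```text
time: 8.8
tcp_pos: [0.4928, -0.1033, 0.1229]
orientation: [-0.061, 0.998, -0.0, 0.0]
ft_force: [-0.0, -0.4, 2.0]
width: 0.0005
finger_force: 0.7
```

carry_out --increments '[{"grip":-1,"offset":[0,0,-1],"spin":0},{"grip":-1,"offset":[0,0,0],"spin":0},{"grip":-1,"offset":[0,0,0],"spin":0}]'

```text
time: 9.1
tcp_pos: [0.4929, -0.1033, 0.1226]
orientation: [-0.061, 0.998, -0.0, 0.001]
ft_force: [-1.3, 2.2, 9.4]
width: 0.0008
finger_force: 4.5
```

carry_out --increments '[{"grip":-1,"offset":[0,0,-0.4],"spin":0},{"grip":-1,"offset":[0,0,0.8],"spin":0},{"grip":-1,"offset":[0.34,-2.8,0],"spin":0},{"grip":-1,"offset":[0.34,-2.8,0],"spin":0},{"grip":-1,"offset":[0.34,-2.8,0],"spin":0},{"grip":-1,"offset":[0.34,-2.8,0],"spin":0},{"grip":-1,"offset":[0.34,-2.8,0],"spin":0},{"grip":-1,"offset":[0,0,0],"spin":0}]'

```text
time: 9.9
tcp_pos: [0.4947, -0.118, 0.1232]
orientation: [-0.061, 0.998, -0.001, 0.001]
ft_force: [-3.4, -1.7, 11.7]
width: 0.0004
finger_force: 5.8
```

Run:
```python
from h import *
im,s=wrist();save(im,"w3.png");print(s["time"],s["tcp_pos"],s["ft_force"])
# window rows at this height: floor point of fork/pointer
for p in([.57,-.128],[.563,-.06]):
    q=np.array(im["R"])@np.array(p+[.105])+im["t"];print(q[:2]/q[2]*[im["fx"],im["fy"]]+[im["cx"],im["cy"]])
```

```text
9.9 [ 0.49471868 -0.11797017  0.12322685] [-3.35874933 -1.66588292 11.69456559]
[228.62171057 326.1519237 ]
[324.21174493 327.67934363]
```

View pics/w3.png

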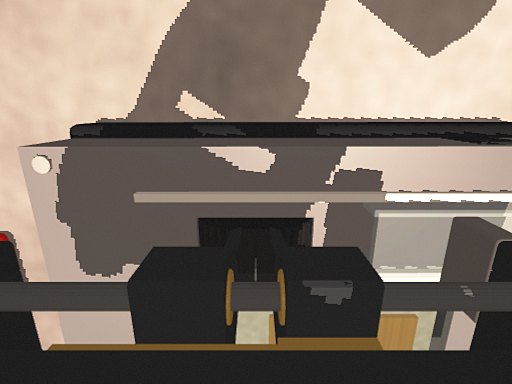

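The wrist view is blocked here by the fingers, which sit correctly on the wheel at (256,260); I'll finish the stroke a bit lighter and check with the scene camera.

carry_out --increments '[{"grip":-1,"offset":[0,0,0.9],"spin":0},{"grip":-1,"offset":[0.34,-2.8,0],"spin":0},{"grip":-1,"offset":[0.34,-2.8,0],"spin":0},{"grip":-1,"offset":[0.34,-2.8,0],"spin":0},{"grip":-1,"offset":[0.34,-2.8,0],"spin":0},{"grip":-1,"offset":[0.34,-2.8,0],"spin":0},{"grip":-1,"offset":[0,0,0],"spin":0}]'

```text
time: 10.65
tcp_pos: [0.4962, -0.1317, 0.123]
orientation: [-0.061, 0.998, -0.0, 0.0]
ft_force: [-0.4, -0.8, 3.7]
width: 0.0002
finger_force: 1.9
```

Run:
```python
from h import *
import pickle
b=optics.get_image("scene");a=pickle.load(open("i.pkl","rb"))[1]
c=np.vstack([cv2.resize(i["color"][165:235,160:260,::-1],(400,280),interpolation=cv2.INTER_CUBIC) for i in(a,b)])
cv2.imwrite("pics/s1.png",c)
```

```text
(no output)
```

View pics/s1.png

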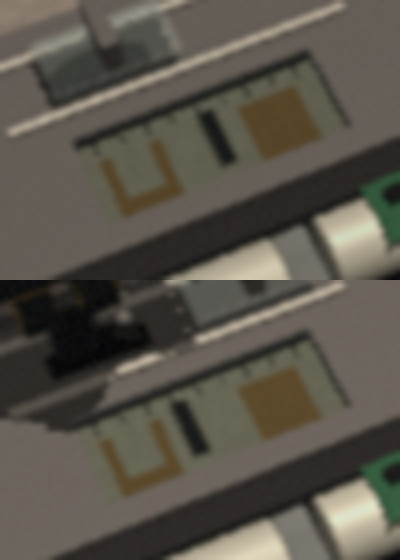

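The scene view shows the pointer moved from (217,138) to (188,148) in the crop, toward the fork (centre ≈ 140), about 20 mm as expected. Two more strokes of ~27 mm.

carry_out --increments '[{"grip":-1,"offset":[0,0,10],"spin":0},{"grip":-1,"offset":[-1.7,14,0],"spin":0},{"grip":-1,"offset":[-1.7,14,0],"spin":0},{"grip":-1,"offset":[0,0,-7],"spin":0},{"grip":-1,"offset":[0,0,-3],"spin":0},{"grip":-1,"offset":[0,0,0],"spin":0},{"grip":-1,"offset":[0.33,-2.7,0],"spin":0},{"grip":-1,"offset":[0.33,-2.7,0],"spin":0},{"grip":-1,"offset":[0.33,-2.7,0],"spin":0},{"grip":-1,"offset":[0.33,-2.7,0],"spin":0},{"grip":-1,"offset":[0.33,-2.7,0],"spin":0},{"grip":-1,"offset":[0.33,-2.7,0],"spin":0},{"grip":-1,"offset":[0.33,-2.7,0],"spin":0},{"grip":-1,"offset":[0.33,-2.7,0],"spin":0},{"grip":-1,"offset":[0.33,-2.7,0],"spin":0},{"grip":-1,"offset":[0.33,-2.7,0],"spin":0},{"grip":-1,"offset":[0,0,0],"spin":0}]'

```text
time: 12.4
tcp_pos: [0.4961, -0.1309, 0.1231]
orientation: [-0.061, 0.998, -0.0, 0.0]
ft_force: [-1.6, -0.5, 5.3]
width: 0.0008
finger_force: 2.4
```

```bash
cat >> h.py <<'E'
def sg(b):
    # plane points of the window floor from the scene view, unit frame y/x in mm, by colour masks
    v,u=np.mgrid[165:235,160:260]
    R=np.array(b["R"]);t=np.array(b["t"]);c=-R.T@t
    d=np.stack([(u-b["cx"])/b["fx"],(v-b["cy"])/b["fy"],np.ones(u.shape)],-1)@R
    X=1000*(c+d*((.105-c[2])/d[...,2])[...,None])
    yy=X[...,:2]@[-.12,.993];xx=X[...,:2]@[.993,.12]
    col=b["color"][165:235,160:260].astype(int)
    bk=col.max(-1)<58; br=(col[...,0]-col[...,2])>45
    return xx,yy,bk,br
def sgm(b,x0=545,x1=575):
    xx,yy,bk,br=sg(b);w=(xx>x0)&(xx<x1)&(yy>-215)&(yy<-75)
    k,l,st,_=cv2.connectedComponentsWithStats((bk&w).astype(np.uint8))
    print("dark",[(st[i,4],round(yy[l==i].mean(),1),round(xx[l==i].mean(),1)) for i in range(1,k) if st[i,4]>4])
    k,l,st,_=cv2.connectedComponentsWithStats((br&w).astype(np.uint8))
    print("brass",[(st[i,4],round(yy[l==i].mean(),1),round(xx[l==i].mean(),1),round(yy[l==i].min(),1),round(yy[l==i].max(),1)) for i in range(1,k) if st[i,4]>4])
E
python3 - <<'E'
from h import *
import pickle
b=optics.get_image("scene");a=pickle.load(open("i.pkl","rb"))[1]
sgm(a);sgm(b)
E
```

```text
dark [(np.int32(39), np.float64(-123.9), np.float64(559.6))]
brass [(np.int32(7), np.float64(-78.2), np.float64(554.5), np.float64(-81.7), np.float64(-75.5)), (np.int32(9), np.float64(-94.3), np.float64(556.2), np.float64(-96.2), np.float64(-91.3))]
dark []
brass [(np.int32(83), np.float64(-87.8), np.float64(561.4), np.float64(-99.8), np.float64(-75.5)), (np.int32(9), np.float64(-162.6), np.float64(560.7), np.float64(-163.8), np.float64(-161.4))]
```

The pointer is now largely under the near prong (≈ −161); ~18 mm (27 mm of rim) remain.

carry_out --increments '[{"grip":-1,"offset":[0,0,10],"spin":0},{"grip":-1,"offset":[-1.65,13.5,0],"spin":0},{"grip":-1,"offset":[-1.65,13.5,0],"spin":0},{"grip":-1,"offset":[0,0,-7],"spin":0},{"grip":-1,"offset":[0,0,-3],"spin":0},{"grip":-1,"offset":[0,0,0],"spin":0},{"grip":-1,"offset":[0.33,-2.7,0],"spin":0},{"grip":-1,"offset":[0.33,-2.7,0],"spin":0},{"grip":-1,"offset":[0.33,-2.7,0],"spin":0},{"grip":-1,"offset":[0.33,-2.7,0],"spin":0},{"grip":-1,"offset":[0.33,-2.7,0],"spin":0},{"grip":-1,"offset":[0.33,-2.7,0],"spin":0},{"grip":-1,"offset":[0.33,-2.7,0],"spin":0},{"grip":-1,"offset":[0.33,-2.7,0],"spin":0},{"grip":-1,"offset":[0.33,-2.7,0],"spin":0},{"grip":-1,"offset":[0,0,0],"spin":0},{"grip":-1,"offset":[0,0,20],"spin":0},{"grip":-1,"offset":[0,0,40],"spin":0},{"grip":1,"offset":[0,0,40],"spin":0},{"grip":1,"offset":[0,0,15],"spin":0}]'

```text
time: 14.45
tcp_pos: [0.4965, -0.1282, 0.2412]
orientation: [-0.061, 0.998, -0.001, 0.002]
ft_force: [-0.6, -0.1, -0.6]
width: 0.0143
finger_force: 0.0
```

carry_out --increments '[{"grip":1,"offset":[-10,0,0],"spin":0},{"grip":1,"offset":[0,0,0],"spin":0},{"grip":1,"offset":[0,0,0],"spin":0},{"grip":1,"offset":[0,0,0],"spin":0},{"grip":1,"offset":[0,0,0],"spin":0},{"grip":1,"offset":[0,0,0],"spin":0},{"grip":1,"offset":[0,0,0],"spin":0},{"grip":1,"offset":[0,0,0],"spin":0}]'

```text
time: 15.25
tcp_pos: [0.4857, -0.1275, 0.238]
orientation: [-0.061, 0.998, 0.0, -0.0]
ft_force: [0.4, -0.3, -0.5]
width: 0.078
finger_force: 0.0
```

Run:
```python
from h import *
im,s=wrist();save(im,"w4.png");print(s["time"],s["tcp_pos"],s["width"]);gauge(im)
sgm(optics.get_image("scene"))
P=cloud(im);f=(im["depth"]>0)&(P[...,2]>.15)&(P[...,2]<.175)&(abs(P[...,0]-.485)<.05)&(abs(P[...,1]-0)<.05)
print(f.sum(),cv2.minAreaRect(P[f][:,:2].astype(np.float32)*1000))
```

```text
15.25 [ 0.48569051 -0.12747049  0.23795919] 0.07801621907432915
252 br [(241, 248, -196.5, 8.9), (272, 278, -162.6, 7.8)]
252 bk [(256, 264, -179.3, 10.0), (323, 329, -105.9, 7.8)]
256 br [(241, 248, -196.6, 8.9), (271, 278, -163.1, 8.9)]
256 bk [(256, 264, -179.3, 10.0), (323, 329, -105.6, 7.8)]
260 br [(241, 248, -196.6, 9.0), (271, 278, -163.0, 9.0)]
260 bk [(256, 264, -179.2, 10.1), (324, 329, -104.6, 6.7)]
264 br [(241, 248, -196.7, 9.0), (271, 278, -162.9, 9.0)]
264 bk [(256, 264, -179.2, 10.1), (326, 329, -103.1, 4.5)]
268 br [(241, 248, -196.7, 9.1), (271, 278, -162.8, 9.1)]
268 bk [(256, 264, -179.2, 10.2)]
dark [(np.int32(35), np.float64(-179.4), np.float64(560.4))]
brass [(np.int32(83), np.float64(-87.8), np.float64(561.4), np.float64(-99.8), np.float64(-75.5)), (np.int32(8), np.float64(-162.5), np.float64(561.3), np.float64(-163.6), np.float64(-161.4)), (np.int32(9), np.float64(-196.5), np.float64(560.6), np.float64(-197.7), np.float64(-195.4))]
1106 ((481.3001708984375, -9.36098861694336), (43.96751403808594, 14.549708366394043), 6.220860004425049)
```

View pics/w4.png

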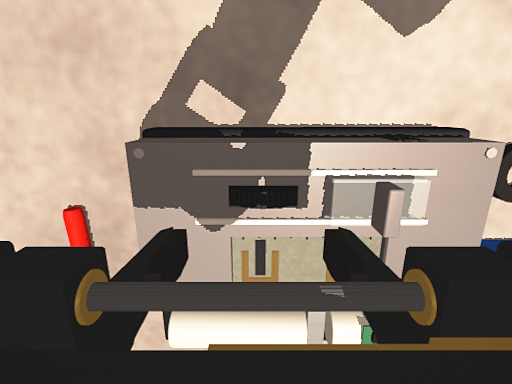

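The pointer (260,258) sits centred between the prongs (245, 275) to within 0.5 mm. Now re-grasp the fin at (0.481, −0.009).

carry_out --increments '[{"grip":1,"offset":[-0.5,30,0],"spin":0},{"grip":1,"offset":[-1,30,0],"spin":0},{"grip":1,"offset":[-1,30,0],"spin":0},{"grip":1,"offset":[-1,28,0],"spin":0},{"grip":1,"offset":[0,0,0],"spin":0},{"grip":1,"offset":[0,0,-30],"spin":0},{"grip":1,"offset":[0,0,-30],"spin":0},{"grip":1,"offset":[0,0,-20],"spin":0},{"grip":1,"offset":[0,0,-14],"spin":0},{"grip":-1,"offset":[0,0,0],"spin":0},{"grip":-1,"offset":[0,0,0],"spin":0},{"grip":-1,"offset":[0,0,0],"spin":0},{"grip":-1,"offset":[0,0,0],"spin":0},{"grip":-1,"offset":[0,0,0],"spin":0},{"grip":-1,"offset":[0,0,0],"spin":0},{"grip":-1,"offset":[0,0,0],"spin":0},{"grip":-1,"offset":[0,0,0],"spin":0},{"grip":-1,"offset":[0,0,0],"spin":0},{"grip":-1,"offset":[0,0,0],"spin":0},{"grip":-1,"offset":[0,0,0],"spin":0}]'

```text
time: 17.35
tcp_pos: [0.4821, -0.0094, 0.144]
orientation: [-0.061, 0.998, 0.0, -0.0]
ft_force: [-0.0, 0.4, -0.0]
width: 0.0139
finger_force: 10.0
```

carry_out --increments '[{"grip":-1,"offset":[0,0,0],"spin":0},{"grip":-1,"offset":[0,0,0],"spin":0},{"grip":-1,"offset":[1.2,-9.9,0],"spin":0},{"grip":-1,"offset":[1.2,-9.9,0],"spin":0},{"grip":-1,"offset":[1.2,-9.9,0],"spin":0},{"grip":-1,"offset":[1.2,-9.9,0],"spin":0},{"grip":-1,"offset":[1.2,-9.9,0],"spin":0},{"grip":-1,"offset":[1.2,-9.9,0],"spin":0},{"grip":-1,"offset":[1.2,-9.9,0],"spin":0},{"grip":-1,"offset":[1.2,-9.9,0],"spin":0},{"grip":-1,"offset":[1.2,-9.9,0],"spin":0},{"grip":-1,"offset":[1.2,-9.9,0],"spin":0},{"grip":-1,"offset":[0,0,0],"spin":0},{"grip":-1,"offset":[0,0,0],"spin":0}]'

```text
time: 18.75
tcp_pos: [0.4944, -0.1092, 0.1441]
orientation: [-0.061, 0.998, -0.001, 0.0]
ft_force: [4.8, -1.3, -2.2]
width: 0.0141
finger_force: 10.0
```

Back at the original position with no stop felt; keep going in small steps until it stops.

carry_out --increments '[{"grip":-1,"offset":[0.35,-3,0],"spin":0},{"grip":-1,"offset":[0,0,0],"spin":0},{"grip":-1,"offset":[0,0,0],"spin":0}]'

```text
time: 19.05
tcp_pos: [0.4947, -0.1114, 0.1441]
orientation: [-0.061, 0.998, -0.0, 0.0]
ft_force: [5.4, 0.4, -3.2]
width: 0.0138
finger_force: 10.0
```

carry_out --increments '[{"grip":-1,"offset":[0.35,-3,0],"spin":0},{"grip":-1,"offset":[0,0,0],"spin":0},{"grip":-1,"offset":[0,0,0],"spin":0}]'

```text
time: 19.35
tcp_pos: [0.495, -0.1143, 0.1441]
orientation: [-0.061, 0.998, -0.0, 0.0]
ft_force: [4.8, 0.6, -2.3]
width: 0.0138
finger_force: 10.0
```

carry_out --increments '[{"grip":-1,"offset":[0.25,-2,0],"spin":0},{"grip":-1,"offset":[0,0,0],"spin":0},{"grip":-1,"offset":[0,0,0],"spin":0}]'

```text
time: 19.65
tcp_pos: [0.4952, -0.1162, 0.144]
orientation: [-0.061, 0.998, 0.0, 0.0]
ft_force: [4.7, 1.9, -1.8]
width: 0.0137
finger_force: 10.0
```

carry_out --increments '[{"grip":-1,"offset":[0.25,-2,0],"spin":0},{"grip":-1,"offset":[0,0,0],"spin":0},{"grip":-1,"offset":[0,0,0],"spin":0}]'

```text
time: 19.95
tcp_pos: [0.4955, -0.1182, 0.1441]
orientation: [-0.061, 0.998, 0.0, 0.0]
ft_force: [5.4, 1.8, -2.7]
width: 0.0138
finger_force: 10.0
```

carry_out --increments '[{"grip":-1,"offset":[0.25,-2,0],"spin":0},{"grip":-1,"offset":[0,0,0],"spin":0},{"grip":-1,"offset":[0,0,0],"spin":0}]'

```text
time: 20.25
tcp_pos: [0.4955, -0.1185, 0.144]
orientation: [-0.061, 0.998, 0.002, 0.0]
ft_force: [5.7, 9.8, 1.4]
width: 0.0136
finger_force: 10.0
```

Stop reached (9.8 N at y = −0.1185). Release and retreat.

carry_out --increments '[{"grip":1,"offset":[-0.2,1.5,0],"spin":0},{"grip":1,"offset":[0,0,0],"spin":0},{"grip":1,"offset":[0,0,0],"spin":0},{"grip":1,"offset":[0,0,0],"spin":0},{"grip":1,"offset":[0,0,0],"spin":0},{"grip":1,"offset":[0,0,0],"spin":0},{"grip":1,"offset":[0,0,20],"spin":0},{"grip":1,"offset":[0,0,40],"spin":0},{"grip":1,"offset":[-5,0,33],"spin":0},{"grip":1,"offset":[0,0,0],"spin":0},{"grip":1,"offset":[0,0,0],"spin":0},{"grip":1,"offset":[0,0,0],"spin":0}]'

```text
time: 21.45
tcp_pos: [0.49, -0.1188, 0.2359]
orientation: [-0.061, 0.998, 0.001, -0.001]
ft_force: [0.4, 0.1, -0.4]
width: 0.0881
finger_force: 0.0
```

Run:
```python
from h import *
im,s=wrist();save(im,"w5.png");print(s["time"],s["tcp_pos"],s["width"],s["ft_force"]);gauge(im)
P=cloud(im);f=(im["depth"]>0)&(P[...,2]>.15)&(P[...,2]<.175)&(abs(P[...,0]-.495)<.05)&(abs(P[...,1]+.118)<.05)
print(f.sum(),cv2.minAreaRect(P[f][:,:2].astype(np.float32)*1000))
```

```text
21.45 [ 0.48998261 -0.11881996  0.23585988] 0.08806264362160203 [ 0.3981726   0.07070568 -0.41871074]
252 br [(234, 240, -196.5, 7.7), (264, 271, -162.9, 8.8), (321, 329, -99.4, 9.9)]
252 bk [(248, 257, -179.4, 11.0)]
256 br [(234, 240, -196.6, 7.7), (264, 271, -162.8, 8.9), (321, 329, -99.1, 10.0)]
256 bk [(248, 257, -179.4, 11.1)]
260 br [(234, 241, -196.1, 8.9), (264, 271, -162.7, 8.9), (320, 329, -99.3, 11.1)]
260 bk [(248, 257, -179.4, 11.1)]
264 br [(234, 241, -196.2, 8.9), (264, 271, -162.7, 8.9), (320, 329, -98.9, 11.2)]
264 bk [(249, 257, -178.9, 10.1)]
268 br [(234, 241, -196.2, 9.0), (264, 271, -162.6, 9.0), (320, 329, -98.6, 11.2)]
268 bk [(249, 257, -178.9, 10.1)]
860 ((494.4524230957031, -118.32230377197266), (43.19112014770508, 13.680621147155762), 7.003278732299805)
```

View pics/w5.png

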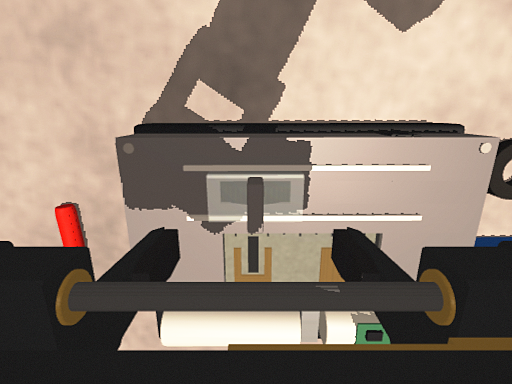

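The guard is shut over the wheel at (255,195), and the pointer (253,255) is centred between the prongs (237, 268).

```bash
python3 -c "
from rig import arm;print(arm.finish_job())"
```

```text
the job is handed in; nothing more can be done
None
```

The job is handed in at about 21 s of the 64 s allowed: the last wrist image put the pointer within about 0.5 mm of the middle of the forked clip, the guard is shut against its stop, and I kept clear of the loose things; `finish_job()` gave no verdict.

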